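# Open the quarantine cage whose bolt sags

## Robot

A 6-joint arm with a two-finger parallel gripper is mounted at the origin on the work surface; the furniture and walls round the work are solid. World frame = base frame: x ahead of the robot, y to its left, z up, the work surface at z = 0. Lengths are in mm, angles in degrees, forces in N, time in s.
With the tool pointing down it reaches from about 350 to 775 mm from the base axis. Payload 5.5 kg.
Tool frame: the origin (TCP) lies at the centre of the arm's flange, where the gripper is bolted on; the fingertips stand 173 mm ahead of it and the grasp point (between the pads) lies 155 mm ahead of it (bot.hold_point_z is the distance from the TCP to the grasp point, in mm); z points along the fingers, x is the direction in which the jaws open and shut, and the axes are right-handed (so a half turn about z gives the same grasp; the last joint's range is limited). The gripper opens to 85 mm and grips with 20 to 120 N. Pads are 22 mm wide; open, the fingers measure 114 mm over their backs; the gripper's body (76 mm by 85 mm) begins 54 mm behind the grasp point. The pads swing forward as they close: fully open they stand 13 mm farther back than shut.
Start: joints at [-78.358, 17.945, 2.641, 74.691, 0, 82.002], TCP at [193.266, -541.573, 404.723] pointing down, gripper open.
Joint ranges: [-158.12, 158.12], [-49.38, 96.58], [-58.88, 72.47], [-126.05, 133.96], [-84.25, 85.87], [-180, 180]. Speed limits (degrees/s): [147.25, 147.25, 180, 180, 180, 180].

## Interface

Orientations are given as a 3x3 rotation matrix whose columns are the frame's x, y, z axes.
In Python, from plant import bot, eyes, job_done gives the robot as it stands. The module is installed in compiled form; this text tells all that it offers.
- The arm moves only by the tool move_arm, never from a script. Its argument "motion" is a list of rows, each a list of 3 entries, a list of its own where there are three numbers: the turn, a rotation vector about the world's x, y, z in rad, then the shift along the world's x, y, z in m, then the closure, from 0 (fully open) to 1 (shut). A call has exactly 8 rows; each row is the pose to reach, as a shift and turn from the pose measured when the call began; what a row does not reach only later rows make up. A row lasts 1/8 s, in which the tool goes at most 62.5 mm and 10.7 degrees, less where a joint would pass 70% of its speed; a pose out of reach is approached as far as the arm can. A call with a gripper value outside its range is refused whole. The fingers move at their own pace and stop on an object; "squeeze" is the grip in N (left out, the last holds). Time passes only in rows, so rows that repeat a pose let the fingers close, or fill a call up. It gives the time, the measured TCP pose, the force and the opening at its end, in the units of the state.
- bot.state(): the state, without advancing time (a new reading comes with each control period).
- eyes.camera(name): name is "side" or "top" or "wrist"; returns a dict with "frame" (384x512x3 uint8, red, green, blue), "fov_y" (degrees; the focal length in pixels is half the picture's height over the tangent of half this angle, whatever the lens; pixels are square), "cx", "cy" (the principal point, pixels), "rvec" (rotation vector, rad) and "tvec" (3), from world to camera coordinates, as OpenCV has them. Camera axes: x right, y down, z forward; pixel columns grow to the right and rows downward; lengths in mm; the calibration is good to about 2 mm. A picture is of the moment at which its call begins. There is no depth.
- job_done(): hands the job in, once; it reports no verdict.
The state is a dict: "t": time; "joint_pos": joint angles; "joint_velocities": joint speeds; "joint_efforts": joint torques, N m; "ee_pos": TCP position; "orientation": TCP orientation; "ft_force": force on the tool from outside, world axes, zero at the start; "wrist_torque": the same for the moment, N m; "gripper_width": finger opening in mm.
Only numpy, scipy, OpenCV 4.12 (cv2) and the standard library are available. Lean on these libraries where they do the work, as an engineer would, in place of code of your own. Each camera call takes 0.05 s, during which the arm holds its last target.

## Task

The small sample cage on the bench has a sagging bolt that catches on a bent keeper. Lift the loose blue cover off the bolt and stand it on the bench the same way up, then raise the bolt by its red knob until its head clears the keeper's lip while drawing it back, and swing the sprung gate ajar by about 25 degrees. Finish while still holding the gate ajar, not letting go, and leave the vials and the beaker where they are.

Things in the scene. Friction and masses are not known exactly. Their poses are not given: they have to be found in the camera images.
- cage: Fixed low sample cage, 100 mm deep (x) by 300 mm wide (y), clear panels, open top about 100 mm high. Origin: centre of its underside, on the bench; its own -x is the front with the gate, +y is the hinge side, z up. Its position and yaw vary.
- gate (a joint): Opening angle of the gate (rad), 0 shut, up to 1.2. The gate is the cage's front, 222 mm wide, top rail at 100 mm; its vertical hinge is at the cage's +y end and its free (-y) end swings out to the cage's -x. A spring shuts it (0.1 N m when shut, 0.27 N m at 0.44 rad), so it shuts again when let go.
- gate_hinge (a point): Point on the gate's hinge axis, at the height of the top rail (100 mm), 40 mm in front of (cage -x) and 112 mm to the +y side of the cage's origin. Axes turn with the gate: as built along the cage's.
- bolt_draw (a joint): How far the bolt is drawn back (m), 0 to 0.040; it is drawn along the gate towards the hinge (gate +y) against about 1 N of friction and stays where it is left. From about 0.024 the head is clear of the keeper and the gate can swing. Starts at 0 to 0.004.
- bolt_lift (a joint): How far the bolt is tipped up (rad): 0 sagging (it falls back by its weight, 0.14 kg), 0.22 the stop. It pivots at its tail, 100 mm from the knob towards the hinge, 122 mm above the bench. Its head, 175 mm from the pivot, clears the keeper's lip from about 0.08 rad (knob raised 8 mm) and must stay up for the first 25 mm of draw.
- bolt_knob (a point): Centre of the upright red knob on the bolt: 18 mm diameter, 30 mm high with a 23 mm flange at its top; centre 151 mm above the bench when the bolt sags, on the gate's centre plane, 170 mm from the hinge axis (bolt shut). Guides near it reach 134 mm above the bench. Pinch it from above, across the gate. Axes along the gate's when it sags. Under the cover at the start.
- keeper_lip (a point): Middle of the top edge of the keeper's bent-up forked lip on the cage's -y post, 116 mm above the bench; the bolt's T-shaped head hangs 14 mm below its top on the far (-y) side. A cheek in front of the head keeps the gate shut until the bolt is drawn.
- cover_tab (a point): Grip point of the loose blue cover (60 g), a saddle 48 mm (its x) by 50 mm (y) by 115 mm high, open below and at its y ends. Tab on top 14 mm (x) by 30 mm (y), standing 40 mm above the cover's top face; the point is 15 mm below the tab's top and 100 mm above the cover's lower edge: 204 mm above the bench at the start, 100 mm when standing on the bench. It must rise about 65 mm to clear the knob.
- vial_1: White-capped vial, 27 mm by 48 mm, inside the cage; origin at its underside. Leave it.
- vial_2: Blue-capped vial, 28 mm by 52 mm, inside the cage; origin at its underside. Leave it.
- vial_4: Amber vial with black cap, 27 mm by 52 mm, standing on the bench in front of the cage on the right; origin at its underside. Leave it. An open carton, taller than the cage, stands to the right of the cage (y below -0.22, x over 0.42): go round it. The bench about x 0.375, y -0.215 is always free for the cover.
- beaker_a: Small beaker, 61 by 55 mm by 70 mm high, on the bench in front of the cage on the left; origin at its underside. Leave it.
Not all that is in view belongs to the job. Of the things like the part that bears cover_tab, leave any that is black, pink or turquoise; of the rest the smaller one is meant.

How it is judged (in metres and radians):
On the way, in this order (a step that is already met when the one before it is completed fails the run):
1. the cover stands on the bench while the bolt is still shut (height (world z) of cover_tab below 0.107 m and angle between cover_tab's own z axis and vertical below 0.2 rad and value of joint bolt_draw below 0.015 m), for 0.2 s.
2. the bolt is drawn clear of the keeper (value of joint bolt_draw above 0.024 m), for 0.1 s.
At the end, for the whole second after the job is handed in: The gate is held still by the fingers at 0.25 to 0.65 rad (14 to 37 degrees) open with the bolt drawn at least 22 mm; the cover stands on the bench the same way up (within 0.2 rad) and does not prop the gate (value of joint gate between 0.25 and 0.65 rad and velocity of joint gate between -0.1 and 0.1 rad/s and value of joint bolt_draw above 0.022 m and contact force between the fingers and cage above 0.5 N and contact force between cover and cage below 0.2 N and height (world z) of cover_tab between 0.092 and 0.107 m and angle between cover_tab's own z axis and vertical below 0.2 rad); the arm keeps its last pose, push and grip.
It fails at once if a vial or the beaker is moved by more than 25 mm (distance of any of vial_1, vial_2, vial_4, beaker_a from where it was at the start of the episode above 0.025 m).
It also fails if it takes over 48 s, if anything falls off the work surface, if the arm or the gripper's body presses on something with over 40 N, if the wrist force passes 120 N, or if a joint passes its speed limit or range.

## Working session

There is one attempt and no reset: what is moved stays moved. The work goes in short steps, Python scripts to look and compute and a tool call to move; the robot and the scene stay as the last step left them, time stands still between calls to the robot, and variables do not carry over. Pictures are saved under pics/ and viewed, and the job is handed in when it is done.

Besides the shell and the picture viewer there is one more tool, called after "Call:" by a JSON object that holds its "method" and its "body", one argument or row to a line. move_arm: Moves the arm, as the interface text tells. Its arguments: {"type":"object","properties":{"motion":{"type":"array"},"squeeze":{"type":"number"}},"required":["motion"]}

```bash
mkdir -p pics; cat > h.py <<'E'
import numpy as np, cv2
from plant import bot, eyes, job_done
def cam(n,save=None):
    c=eyes.camera(n)
    if save: cv2.imwrite('pics/'+save+'.png',c['frame'][:,:,::-1])
    return c
def KRt(c):
    H,W=c['frame'].shape[:2]
    f=H/2/np.tan(np.radians(c['fov_y'])/2)
    K=np.array([[f,0,c['cx']],[0,f,c['cy']],[0,0,1.]])
    R=cv2.Rodrigues(np.array(c['rvec'],float))[0]
    return K,R,np.array(c['tvec'],float).ravel()
def atz(c,u,v,z):
    K,R,t=KRt(c); C=-R.T@t; d=R.T@np.linalg.inv(K)@np.array([u,v,1.])
    return C+d*(z-C[2])/d[2]
def proj(c,P):
    K,R,t=KRt(c); p=K@(R@np.array(P,float)+t); return p[:2]/p[2]
def tri(l):
    A=np.zeros((3,3));b=np.zeros(3)
    for c,u,v in l:
        K,R,t=KRt(c);C=-R.T@t;d=R.T@np.linalg.inv(K)@np.array([u,v,1.]);d/=np.linalg.norm(d)
        M=np.eye(3)-np.outer(d,d);A+=M;b+=M@C
    return np.linalg.solve(A,b)
def crop(c,u0,v0,u1,v1,s,name):
    cv2.imwrite('pics/'+name+'.png',cv2.resize(c['frame'][v0:v1,u0:u1,::-1],None,fx=s,fy=s,interpolation=cv2.INTER_CUBIC))
E
python3 - <<'E'
from h import *
import pickle
d={}
for n in('side','top','wrist'):
    c=cam(n,n+'0');d[n]=c
    K,R,t=KRt(c);print(n,K[0,0],c['cx'],c['cy'],-R.T@t,R[2])
pickle.dump(d,open('c0.pkl','wb'))
s=bot.state();print(s)
E
```

```text
side 365.48195960793447 255.0418720484201 196.14061964489156 [ -81.83595665 -875.86578596  653.69065977] [ 0.48533388  0.74245856 -0.4617427 ]
top 370.3393478979307 258.1888987015751 195.7155831081641 [ 312.84035649  -29.15692721 1192.43709309] [ 0.15942751 -0.00871406 -0.98717118]
wrist 279.7954103252345 261.5578104563873 190.98162336410593 [ 273.68067593 -513.08540027  372.88856416] [-0.3097155  -0.10845373 -0.94462379]
{'t': 0.15, 'joint_pos': array([-7.83557153e+01,  1.79840017e+01,  2.59099699e+00,  7.46922076e+01,
        3.05676056e-04,  8.20045841e+01]), 'joint_velocities': array([ 0.06744847, -0.10044858,  0.23144888, -0.02369712,  0.06892738,
       -0.09208777]), 'joint_efforts': array([ 1.53094184e-03, -4.81068099e+01,  2.98814642e+01,  1.39341108e-02,
        3.52930886e-05,  1.04961543e-05]), 'ee_pos': array([ 193.25059746, -541.39639676,  403.97629753]), 'orientation': array([[ 3.36104026e-01, -9.41824823e-01, -2.94950444e-04],
       [-9.41823719e-01, -3.36104088e-01,  1.45770209e-03],
       [-1.47203406e-03, -2.12148215e-04, -9.99998894e-01]]), 'ft_force': array([0.00485384, 0.33445463, 0.48403769]), 'wrist_torque': array([-0.00114796, -0.02238031, -0.02395558]), 'gripper_width': 85.55213184461704}
```

View pics/side0.png

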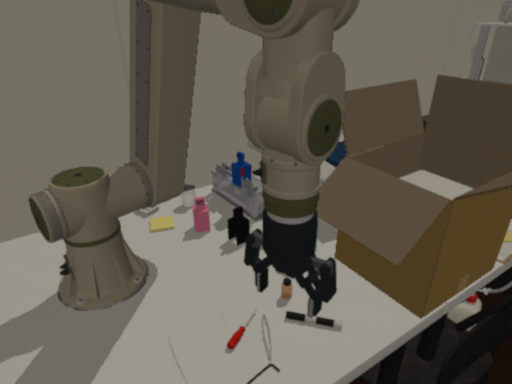

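View pics/top0.png

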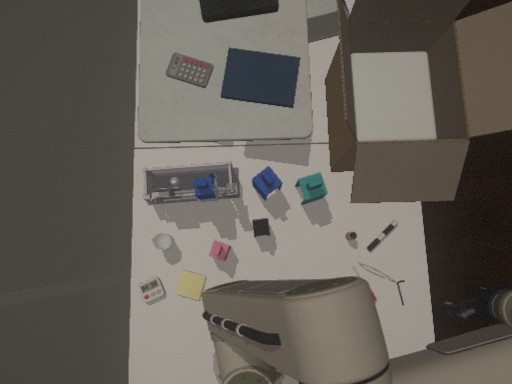

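View pics/wrist0.png

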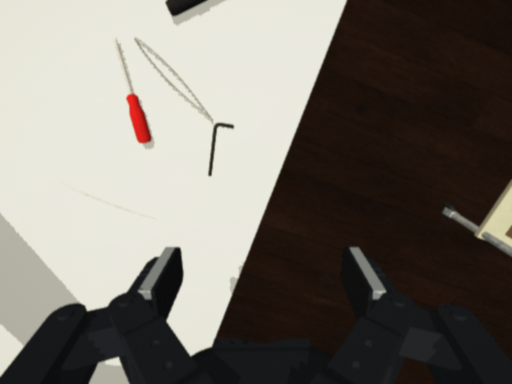

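The top view shows five saddle-shaped covers: blue on the cage (205,187), blue on the bench (267,183), turquoise (313,187), black (261,227) and pink (220,250). I'll check the two blue ones up close.

```bash
python3 - <<'E'
from h import *
import pickle
d=pickle.load(open('c0.pkl','rb'))
crop(d['top'],130,150,290,270,5,'topc')
crop(d['side'],180,140,340,260,5,'sidec')
c=d['top']
for n,u,v,z in[('tabblueA',204,182,219),('tabB',267,178,219),('turq',313,184,125),('black',261,227,100),('vial4',351,236,52),('beaker',165,242,70)]:
    print(n,atz(c,u,v,z))
E
```

```text
tabblueA [511.33749568 106.18104821 219.        ]
tabB [517.52021639 -62.78311413 219.        ]
turq [ 515.50774052 -200.48638081  125.        ]
black [395.64888409 -44.37517711 100.        ]
vial4 [ 363.77849291 -320.29159428   52.        ]
beaker [361.1564088  245.06570049  70.        ]
```

View pics/topc.png

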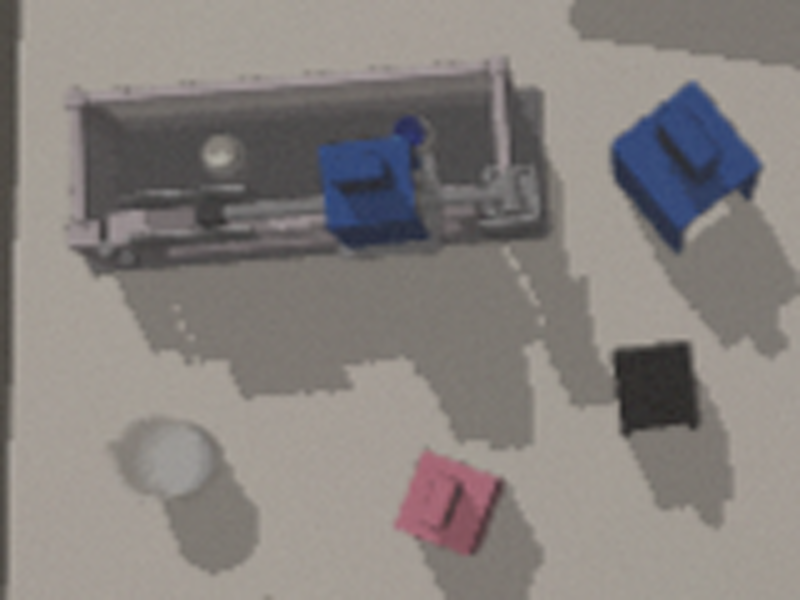

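View pics/sidec.png

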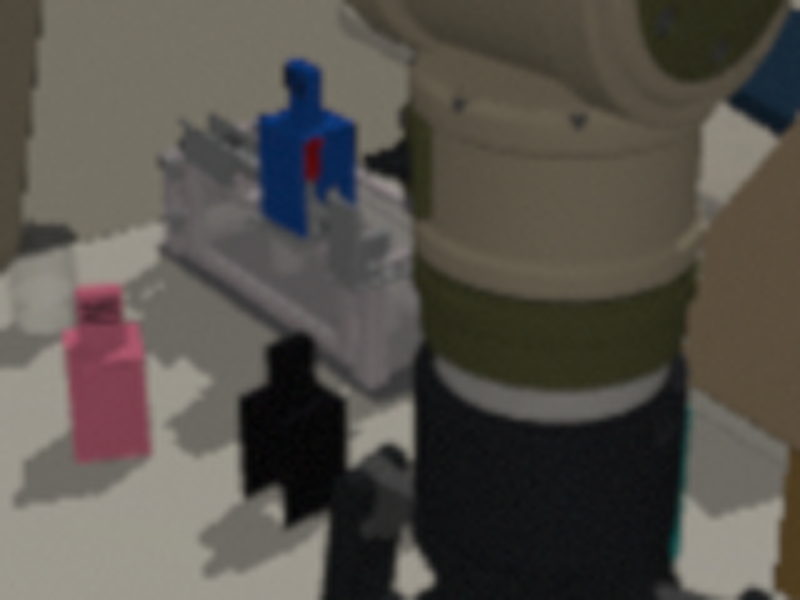

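```bash
python3 - <<'E'
from h import *
import pickle
d=pickle.load(open('c0.pkl','rb'))
crop(d['top'],185,165,245,210,13,'topd')
crop(d['side'],225,145,275,195,12,'sided')
c=d['top']
f=lambda x,y:(130+x/5-.4,150+y/5-.4)
P={k:atz(c,*f(*v),100)[:2] for k,v in dict(bl=(75,97),br=(500,63),fl=(75,235)).items()}
print(P); v=P['br']-P['bl'];print(np.linalg.norm(v),np.degrees(np.arctan2(v[0],-v[1])))
E
```

```text
{'bl': array([580.66454953, 301.67700327]), 'br': array([594.60330472,  44.84984378]), 'fl': array([496.19531966, 299.99951726])}
257.2051297093484 3.106560430824349
```

View pics/topd.png

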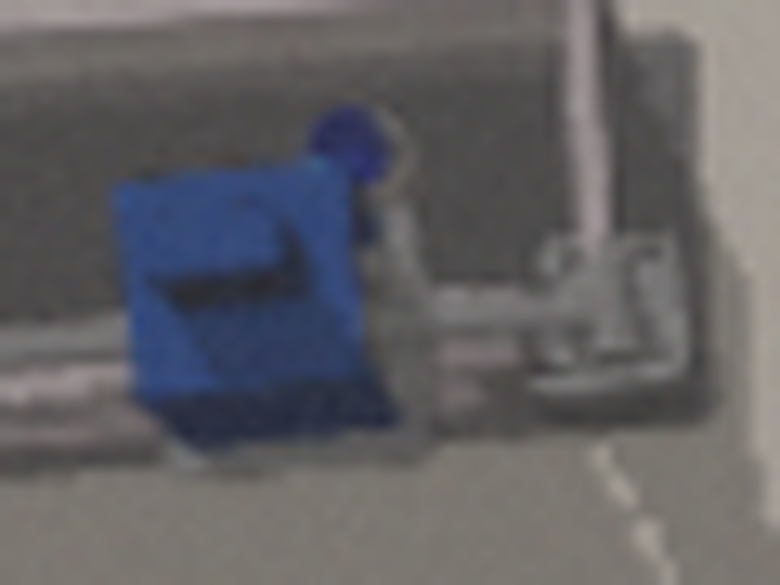

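View pics/sided.png

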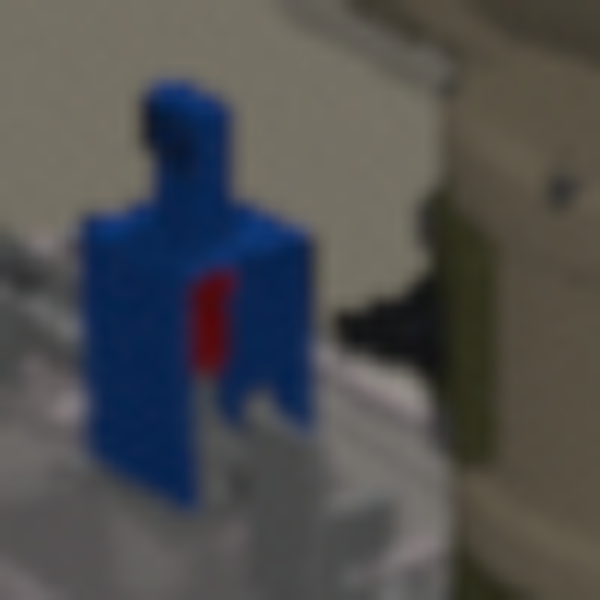

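```bash
python3 - <<'E'
from h import *
import pickle
d=pickle.load(open('c0.pkl','rb'))
c=d['top']
f=lambda x,y:(185+x/13-.46,165+y/13-.46)
Q=[atz(c,*f(*v),179)[:2] for v in [(118,190),(345,162),(360,375),(135,398)]]
print(Q,np.mean(Q,0))
for i in range(4):
    v=Q[(i+1)%4]-Q[i];print(np.linalg.norm(v),np.degrees(np.arctan2(v[1],v[0])))
m=np.mean(Q,0)
for z in(219,204,179):print(z,proj(c,[*m,z]),(proj(c,[*m,z])-[184.54,164.54])*13, proj(d['side'],[*m,z]),(proj(d['side'],[*m,z])-[224.54,144.54])*12)
# keeper
print('keeper',atz(c,*f(595,310),116))
print('tabtop tri',tri([(c,*f(225,245)),(d['side'],225+188/12-.5,145+93/12-.5)]))
E
```

```text
[array([528.40008625, 140.6382743 ]), array([533.17004984,  91.90855716]), array([486.66194709,  89.11562314]), array([483.04683551, 137.0731705 ])] [507.81972967 114.68390627]
48.962617214141105 -84.40934825971938
46.59188880209022 -176.56336481638107
48.09361060282257 94.310888448036
45.493156817952595 4.494633195124221
219 [200.82651898 183.37759581] [211.72474677 244.88874548] [240.10949377 152.56807466] [186.83392521  96.33689588]
204 [201.64832133 184.44100663] [222.40817723 258.71308617] [240.23473652 156.76924174] [188.33683827 146.75090088]
179 [202.96549682 186.14542946] [239.53145867 280.87058298] [240.44036733 163.66696125] [190.804408   229.52353499]
keeper [510.93130109  42.99926911 116.        ]
tabtop tri [506.87518238 111.82256471 221.2817232 ]
```

Measurements agree with the description. The cover on the cage is 46–49 mm wide with its tab at (507,113), and the red knob shows under it, so it is the smaller blue one. The other blue cover, at (267,183) px, is a decoy. I'm moving to hover over the tab.

Call:
{"method": "move_arm", "body": {
  "motion": [
    [[0, 0, 0.1], [0.02, 0.05, 0.01], 0],
    [[0, 0, 0.2], [0.045, 0.1, 0.02], 0],
    [[0, 0, 0.3], [0.07, 0.15, 0.03], 0],
    [[0, 0, 0.4], [0.095, 0.2, 0.036], 0],
    [[0, 0, 0.5], [0.12, 0.25, 0.036], 0],
    [[0, 0, 0.6], [0.145, 0.3, 0.036], 0],
    [[0, 0, 0.7], [0.17, 0.355, 0.036], 0],
    [[0, 0, 0.8], [0.195, 0.41, 0.036], 0]
  ],
  "squeeze": 40
}}

```text
t: 1.15
ee_pos: [388.6, -129.6, 440.0]
orientation: [[0.911, -0.413, -0.001], [-0.413, -0.911, 0.001], [-0.001, -0.0, -1.0]]
ft_force: [0.5, -1.0, 0.4]
gripper_width: 84.9
```

Call:
{"method": "move_arm", "body": {
  "motion": [
    [[0, 0, 0.1], [0.023, 0.05, 0], 0],
    [[0, 0, 0.2], [0.048, 0.1, 0], 0],
    [[0, 0, 0.3], [0.073, 0.15, 0], 0],
    [[0, 0, 0.4], [0.097, 0.2, 0], 0],
    [[0, 0, 0.49], [0.118, 0.242, 0], 0],
    [[0, 0, 0.49], [0.118, 0.242, 0], 0],
    [[0, 0, 0.49], [0.118, 0.242, 0], 0],
    [[0, 0, 0.49], [0.118, 0.242, 0], 0]
  ]
}}

```text
t: 2.15
ee_pos: [506.2, 111.5, 440.0]
orientation: [[0.998, 0.063, -0.001], [0.063, -0.998, -0.0], [-0.001, 0.0, -1.0]]
ft_force: [-0.4, 0.1, -1.2]
gripper_width: 85.3
```

```bash
python3 - <<'E'
from h import *
import pickle
d={}
for n in('side','wrist'):
    c=cam(n,n+'1');d[n]=c
pickle.dump(d,open('c1.pkl','wb'))
c=d['wrist']
for z in(219,179):print(z,proj(c,[507,113,z]))
crop(d['side'],200,120,330,220,6,'side1c')
s=bot.state();print(s['ee_pos'],s['orientation'],s['ft_force'],s['joint_pos'])
E
```

```text
219 [262.25292486 212.58640275]
179 [262.21503551 194.25388397]
[506.26026388 111.35844968 440.24908759] [[ 9.98031321e-01  6.27133777e-02 -7.17857431e-04]
 [ 6.27134283e-02 -9.98031574e-01  4.82055761e-05]
 [-7.13421248e-04 -9.31299753e-05 -9.99999741e-01]] [ 0.09770147 -0.02671257  0.72622128] [ 3.52602199e+00  1.11775474e+01 -1.31767945e+00  7.75456556e+01
  5.28633125e-03  8.99304468e+01]
```

View pics/wrist1.png

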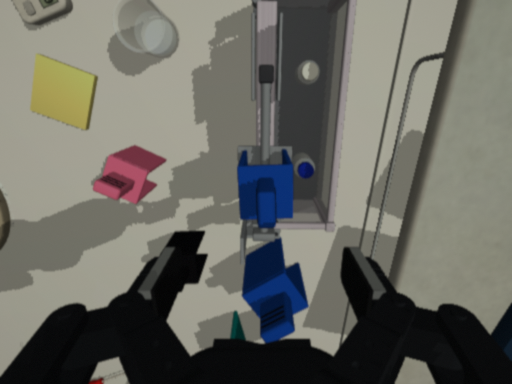

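View pics/side1c.png

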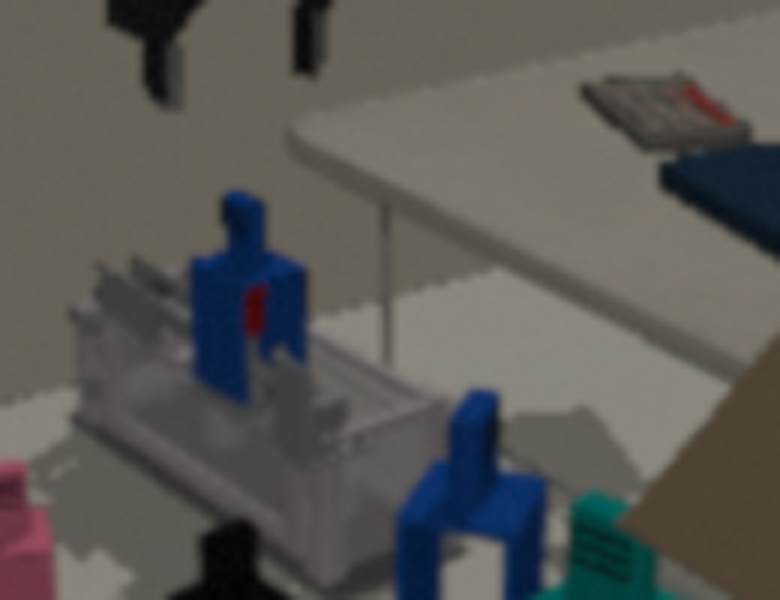

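```bash
python3 - <<'E'
from h import *
import pickle
c=pickle.load(open('c1.pkl','rb'))['wrist']
crop(c,225,130,310,245,5.2,'wristc')
E
```

```text
(no output)
```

View pics/wristc.png

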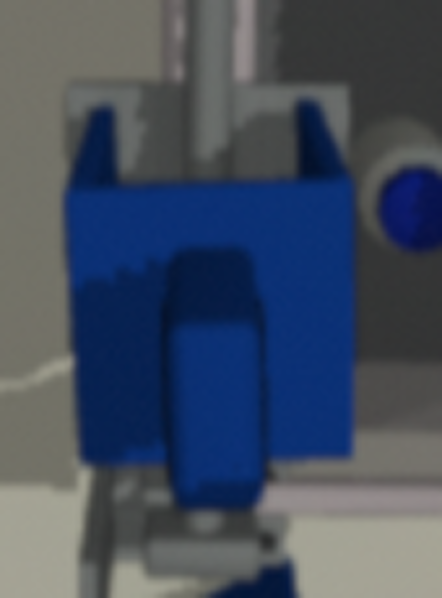

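```bash
python3 - <<'E'
from h import *
import pickle
D=pickle.load(open('c1.pkl','rb'));c=D['wrist'];s=D['side']
f=lambda x,y:(225+x/5.2-.4,130+y/5.2-.4)
T=[atz(c,*f(*v),219)[:2] for v in[(170,322),(259,322),(262,488),(174,490)]];print(T,np.mean(T,0))
Q=[atz(c,*f(*v),179)[:2] for v in[(68,190),(352,180),(352,455),(83,462)]];print(Q,np.mean(Q,0))
for A in(T,Q):
  for i in range(4):
    v=A[(i+1)%4]-A[i];print(np.linalg.norm(v),np.degrees(np.arctan2(v[1],v[0])))
# bolt bar line z~140: top and near
for z in(125,):
  a=atz(c,267,70,z);b=atz(c,265,150,z);v=a-b;print('bolt',a,b,np.degrees(np.arctan2(-v[0],v[1])))
a=atz(c,344,100,100)
print(proj(s,[*np.mean(T,0),219]),'seen',200+243/6,120+200/6)
# cage back rail right edge line
a=atz(c,*(356,0),100);b=atz(c,*(334,222),100);v=a-b;print(a,b,np.degrees(np.arctan2(-v[0],v[1])))
E
```

```text
[array([502.38999448, 129.2272874 ]), array([514.68265934, 130.00598342]), array([517.08273149, 104.77256163]), array([504.44603921, 103.65085179])] [509.65035613 116.91417106]
[array([484.71422643, 136.87559417]), array([530.58069732, 141.44097574]), array([535.38579137,  92.91585367]), array([488.99293277,  88.63970335])] [509.91841197 114.96803173]
12.31730395718478 3.6246380306783545
25.347305999616793 -84.56666819585627
12.686379503505705 -174.92737256577155
25.658943445718055 94.59602381475678
46.093121628083566 5.684290347685803
48.76244867709149 -84.3448466051084
46.58951373719798 -174.73377906282136
48.425287721816694 95.06908546335136
bolt [504.90251399 217.05527678 125.        ] [508.06139318 141.79168178 125.        ] 2.4033436487407744
[240.22949237 152.26243787] seen 240.5 153.33333333333334
[584.94014103 284.95209604 100.        ] [598.22132668  54.37172609 100.        ] 3.296534004195531
```

Call:
{"method": "move_arm", "body": {
  "motion": [
    [[0, 0, 0.015], [0.003, 0.0035, -0.02], 0],
    [[0, 0, 0.015], [0.003, 0.0035, -0.045], 0],
    [[0, 0, 0.015], [0.003, 0.0035, -0.07], 0],
    [[0, 0, 0.015], [0.003, 0.0035, -0.082], 0],
    [[0, 0, 0.015], [0.003, 0.0035, -0.082], 0.3],
    [[0, 0, 0.015], [0.003, 0.0035, -0.082], 1],
    [[0, 0, 0.015], [0.003, 0.0035, -0.082], 1],
    [[0, 0, 0.015], [0.003, 0.0035, -0.082], 1]
  ],
  "squeeze": 40
}}

```text
t: 3.25
ee_pos: [509.5, 114.9, 358.9]
orientation: [[0.997, 0.078, 0.0], [0.078, -0.997, 0.0], [0.0, -0.0, -1.0]]
ft_force: [-1.0, 0.5, 4.7]
gripper_width: 13.8
```

```bash
python3 - <<'E'
from h import *
c=cam('wrist','wrist2')
s=bot.state();print(s['t'],s['ee_pos'],s['gripper_width'],s['ft_force'],s['wrist_torque'])
E
```

```text
3.3 [509.49594484 114.93460614 358.90532747] 13.523554075059675 [-0.82099223  0.17938782  2.37583134] [ 0.05740938 -0.04851384  0.0222869 ]
```

View pics/wrist2.png

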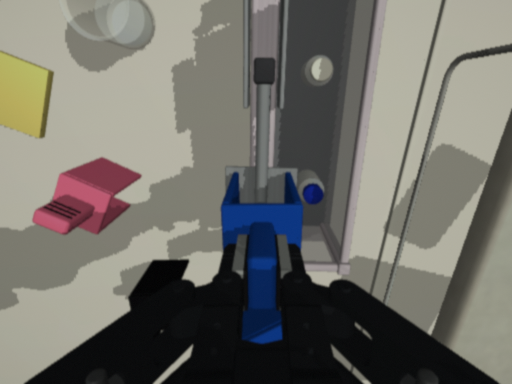

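Call:
{"method": "move_arm", "body": {
  "motion": [
    [[0, 0, 0], [0, 0, 0.015], 1],
    [[0, 0, 0], [0, 0, 0.04], 1],
    [[0, 0, 0], [0, 0, 0.07], 1],
    [[0, 0, 0], [0, 0, 0.095], 1],
    [[0, 0, 0], [-0.008, -0.018, 0.1], 1],
    [[0, 0, 0], [-0.025, -0.055, 0.1], 1],
    [[0, 0, 0], [-0.045, -0.1, 0.1], 1],
    [[0, 0, 0], [-0.065, -0.15, 0.1], 1]
  ]
}}

```text
t: 4.3
ee_pos: [443.0, -36.5, 458.6]
orientation: [[0.997, 0.079, -0.0], [0.079, -0.997, -0.0], [-0.0, 0.0, -1.0]]
ft_force: [0.8, -1.0, 0.1]
gripper_width: 13.4
```

```bash
python3 - <<'E'
from h import *
c=cam('side','side3')
s=bot.state();print(s['t'],s['ee_pos'],s['gripper_width'],s['ft_force'],s['wrist_torque'])
E
```

```text
4.35 [441.24207445 -40.62940189 458.56922078] 13.395206448984666 [-2.51529427 -2.24706904 -0.50695714] [-0.18372798  0.18569085  0.00112975]
```

View pics/side3.png

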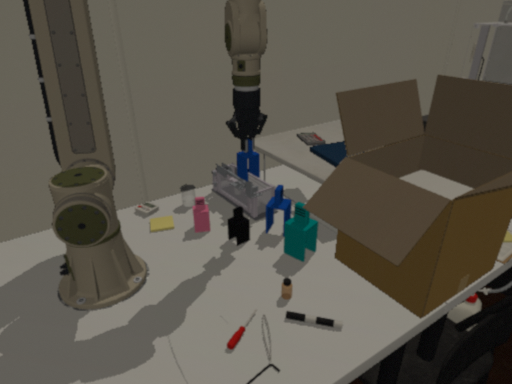

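Call:
{"method": "move_arm", "body": {
  "motion": [
    [[0, 0, 0], [-0.02, -0.05, 0], 1],
    [[0, 0, 0], [-0.045, -0.105, 0], 1],
    [[0, 0, 0], [-0.064, -0.15, -0.01], 1],
    [[0, 0, 0], [-0.067, -0.162, -0.05], 1],
    [[0, 0, 0], [-0.067, -0.162, -0.1], 1],
    [[0, 0, 0], [-0.067, -0.162, -0.15], 1],
    [[0, 0, 0], [-0.067, -0.162, -0.185], 1],
    [[0, 0, 0], [-0.067, -0.162, -0.192], 1]
  ]
}}

```text
t: 5.35
ee_pos: [372.4, -201.9, 264.4]
orientation: [[0.997, 0.073, -0.007], [0.073, -0.997, -0.0], [-0.007, -0.0, -1.0]]
ft_force: [0.6, 0.5, 0.1]
gripper_width: 13.3
```

```bash
python3 - <<'E'
from h import *
c=cam('side','side4');w=cam('wrist','wrist4')
s=bot.state();print(s['t'],s['ee_pos'],s['gripper_width'],s['ft_force'],s['wrist_torque'])
crop(c,190,170,340,320,4,'side4c')
E
```

```text
5.45 [ 373.71873639 -202.6528257   266.47642481] 13.380100313693529 [-0.69871898 -0.81568951  0.37716136] [-0.01183533 -0.01334987 -0.00898274]
```

View pics/side4c.png

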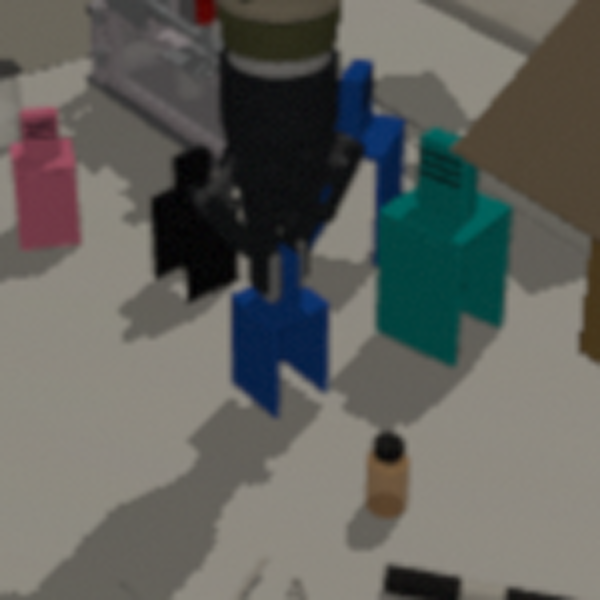

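View pics/wrist4.png

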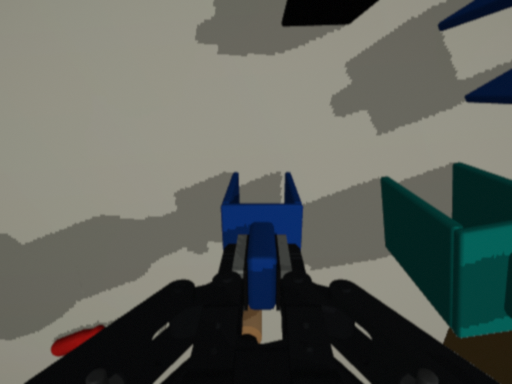

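Call:
{"method": "move_arm", "body": {
  "motion": [
    [[0, 0, 0], [0, 0, -0.006], 1],
    [[0, 0, 0], [0, 0, -0.0105], 1],
    [[0, 0, 0], [0, 0, -0.012], 1],
    [[0, 0, 0], [0, 0, -0.012], 1],
    [[0, 0, 0], [0, 0, -0.012], 0.55],
    [[0, 0, 0], [0, 0, -0.012], 0.55],
    [[0, 0, 0], [0, 0, -0.012], 0.55],
    [[0, 0, 0], [0, 0, 0.01], 0.55]
  ]
}}

```text
t: 6.45
ee_pos: [373.0, -202.1, 275.4]
orientation: [[0.997, 0.073, -0.006], [0.073, -0.997, -0.001], [-0.006, 0.0, -1.0]]
ft_force: [0.1, 0.4, 0.1]
gripper_width: 38.7
```

```bash
python3 - <<'E'
from h import *
c=cam('side','side5')
s=bot.state();print(s['t'],s['ee_pos'],s['gripper_width'],s['ft_force'],s['wrist_torque'])
crop(c,190,170,340,320,4,'side5c')
E
```

```text
6.5 [ 374.11765127 -202.93461162  278.67378232] 38.259280665360706 [1.04519356 0.53754668 1.54435237] [-0.03114679 -0.04156215 -0.07257442]
```

View pics/side5c.png

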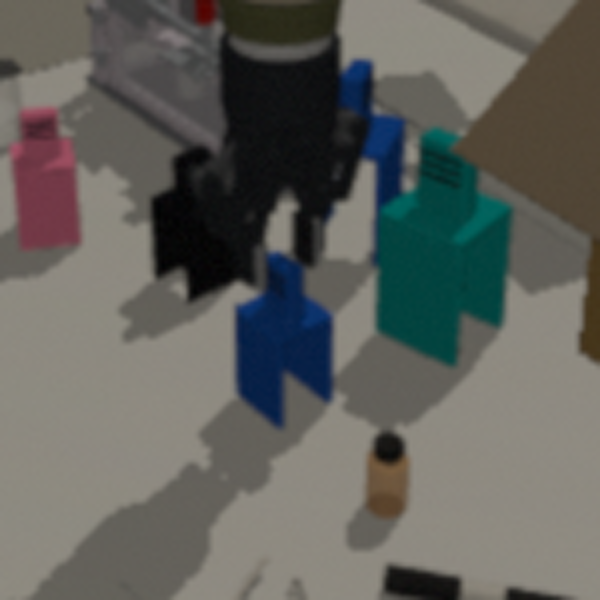

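Call:
{"method": "move_arm", "body": {
  "motion": [
    [[0, 0, 0], [0, 0, 0.05], 0.5],
    [[0, 0, 0], [0.005, 0.012, 0.1], 0.3],
    [[0, 0, 0], [0.025, 0.06, 0.145], 0.2],
    [[0, 0, 0], [0.048, 0.112, 0.15], 0.2],
    [[0, 0, 0], [0.071, 0.166, 0.15], 0.2],
    [[0, 0, 0], [0.094, 0.22, 0.15], 0.2],
    [[0, 0, 0], [0.117, 0.274, 0.14], 0.2],
    [[0, 0, 0], [0.135, 0.315, 0.125], 0.2]
  ]
}}

```text
t: 7.5
ee_pos: [509.9, 114.4, 403.5]
orientation: [[0.997, 0.075, -0.001], [0.075, -0.997, -0.004], [-0.001, 0.004, -1.0]]
ft_force: [0.3, -0.1, 0.9]
gripper_width: 68.5
```

```bash
python3 - <<'E'
from h import *
import pickle
d={n:cam(n,n+'6') for n in('side','wrist')}
d['wrist']=cam('wrist','wrist6')
pickle.dump(d,open('c6.pkl','wb'))
s=bot.state();print(s['t'],s['ee_pos'],s['gripper_width'],s['ft_force'],s['orientation'])
crop(d['side'],200,140,300,240,6,'side6c')
E
```

```text
7.65 [509.34758582 113.95729339 402.07198713] 68.3721567624754 [ 0.04133019 -0.89306713 -0.40045226] [[ 0.99701827  0.0770282  -0.00460637]
 [ 0.07700952 -0.99702191 -0.00410398]
 [-0.00490877  0.003737   -0.99998097]]
```

View pics/wrist6.png

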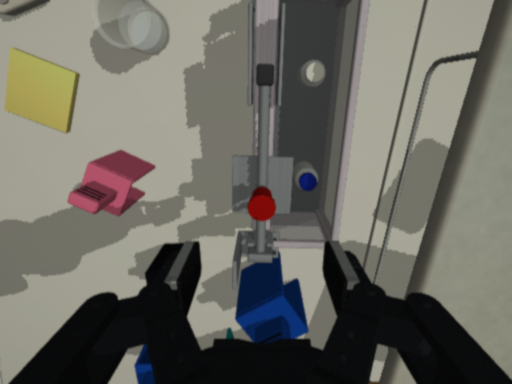

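View pics/side6c.png

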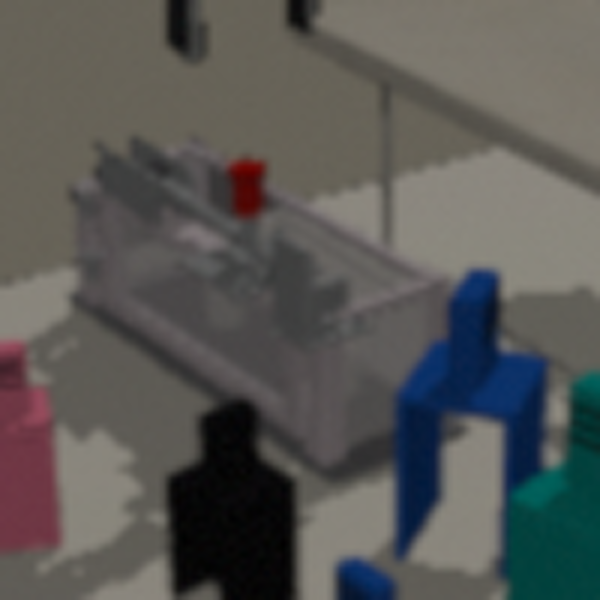

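```bash
python3 - <<'E'
from h import *
import pickle
d=pickle.load(open('c6.pkl','rb'));c=d['wrist']
crop(c,215,55,315,295,2.5,'w6c')
crop(c,220,145,310,295,4,'w6d')
k=atz(c,262,206,166);print(k, tri([(c,262,206),(d['side'],200+247/6-.4,140+166/6-.4)]))
E
```

```text
[509.69561038 115.8998665  166.        ] [509.51873911 115.64007389 165.08263369]
```

View pics/w6d.png

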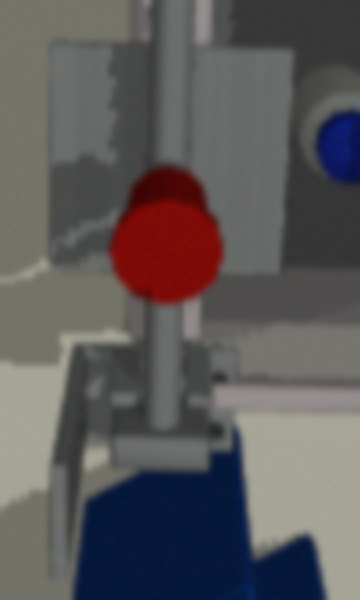

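View pics/w6c.png

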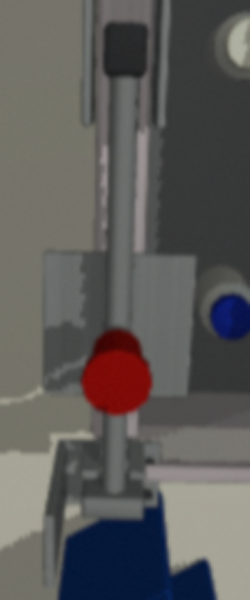

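```bash
python3 - <<'E'
from h import *
import pickle
d=pickle.load(open('c6.pkl','rb'));c=d['wrist']
k=np.array([509.6,115.8])
for z in(122,130):
    p=atz(c,265,74,z)[:2]; v=p-k;print(z,p,np.linalg.norm(v),np.degrees(np.arctan2(-v[0],v[1])))
h=atz(c,261.4,250,122)[:2];v=k-h;print(h,np.linalg.norm(v),np.degrees(np.arctan2(-v[0],v[1])))
v=p-h;print(np.linalg.norm(v),np.degrees(np.arctan2(-v[0],v[1])))
# rails (cage back, outer edge)
for (a,b) in [((364,0),(333,245)),((348,0),(320,215))]:
    A=atz(c,*a,100);B=atz(c,*b,100);v=A-B;print(A,B,np.degrees(np.arctan2(-v[0],v[1])))
s=bot.state();print(s['ee_pos'])
E
```

```text
122 [504.20854911 214.45776797] 98.8049741831248 3.1279891093480425
130 [504.19673456 213.9790102 ] 98.32758168889208 3.150085868740776
[514.14654125  49.7735595 ] 66.18279143700649 3.9391350465071793
164.50662203039371 3.4675204680961005
[580.93561753 278.30616442 100.        ] [592.71239529  49.10963454 100.        ] 2.9414353146954464
[567.80695207 277.29407251 100.        ] [573.26928041  83.53302738 100.        ] 1.6148008005418373
[509.34758582 113.95729339 402.07198713]
```

The knob is at (509.6, 115.8), with flange top at z≈165–166. The gate yaw is about 3.4°, and the pivot sits 98 mm from the knob against the stated 100 mm, so everything is consistent. I'll descend and pinch.

Call:
{"method": "move_arm", "body": {
  "motion": [
    [[0, 0, -0.017], [0, 0.002, -0.025], 0.2],
    [[0, 0, -0.017], [0, 0.002, -0.055], 0.2],
    [[0, 0, -0.017], [0, 0.002, -0.082], 0.2],
    [[0, 0, -0.017], [0, 0.002, -0.092], 0.2],
    [[0, 0, -0.017], [0, 0.002, -0.092], 0.5],
    [[0, 0, -0.017], [0, 0.002, -0.092], 1],
    [[0, 0, -0.017], [0, 0.002, -0.092], 1],
    [[0, 0, -0.017], [0, 0.002, -0.092], 1]
  ],
  "squeeze": 40
}}

```text
t: 8.65
ee_pos: [509.5, 115.9, 310.9]
orientation: [[0.998, 0.06, -0.003], [0.06, -0.998, -0.004], [-0.004, 0.004, -1.0]]
ft_force: [-1.6, -0.4, 1.5]
gripper_width: 20.8
```

```bash
python3 - <<'E'
from h import *
c=cam('wrist','wrist7');e=cam('side')
s=bot.state();print(s['t'],s['ee_pos'],s['gripper_width'],s['ft_force'],s['wrist_torque'],s['orientation'][:,0])
crop(e,200,100,320,220,5,'side7c')
E
```

```text
8.75 [509.54124465 115.97995857 310.71094832] 20.58881023623771 [-0.35381434 -1.20989694  2.67279457] [-0.13937175  0.12986588  0.04994528] [ 0.99818322  0.06013556 -0.0037383 ]
```

View pics/wrist7.png

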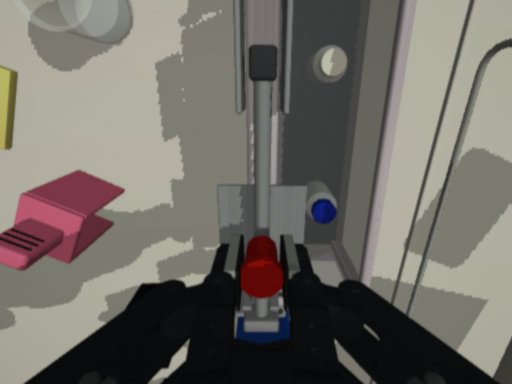

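View pics/side7c.png

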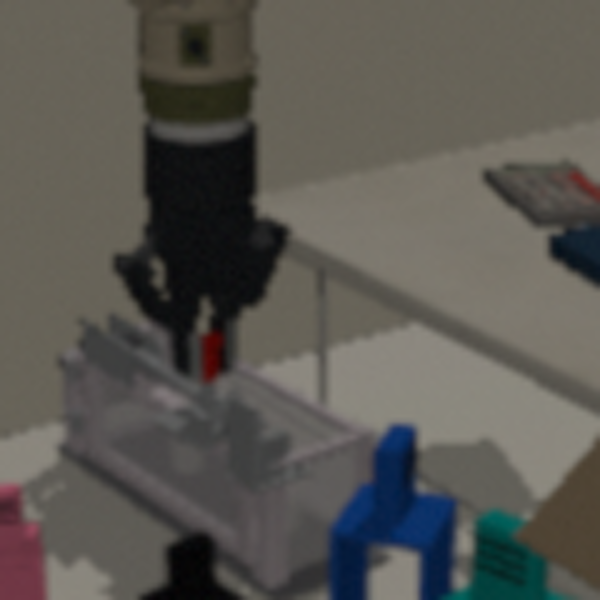

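Call:
{"method": "move_arm", "body": {
  "motion": [
    [[-0.03, -0.002, 0], [-0.0003, 0.0057, 0.0029], 1],
    [[-0.06, -0.004, 0], [-0.0007, 0.0115, 0.0057], 1],
    [[-0.09, -0.005, 0], [-0.001, 0.0174, 0.0082], 1],
    [[-0.12, -0.007, 0], [-0.0014, 0.0233, 0.0106], 1],
    [[-0.15, -0.009, 0], [-0.0017, 0.0293, 0.0128], 1],
    [[-0.15, -0.009, 0], [-0.0017, 0.0293, 0.0128], 1],
    [[-0.15, -0.009, 0], [-0.0017, 0.0293, 0.0128], 1],
    [[-0.15, -0.009, 0], [-0.0017, 0.0293, 0.0128], 1]
  ]
}}

```text
t: 9.75
ee_pos: [507.8, 145.2, 323.3]
orientation: [[0.998, 0.059, 0.005], [0.059, -0.986, -0.153], [-0.004, 0.153, -0.988]]
ft_force: [0.4, 0.2, -1.9]
gripper_width: 20.6
```

```bash
python3 - <<'E'
from h import *
c=cam('wrist','wrist8');e=cam('side')
s=bot.state();print(s['t'],s['ee_pos'],s['gripper_width'],s['ft_force'],s['wrist_torque'],s['orientation'])
crop(e,200,140,280,220,8,'side8c')
E
```

```text
9.85 [507.79322505 145.09791051 323.3864883 ] 20.862466351195845 [-0.7518577   0.72979929 -1.75665781] [0.37929576 0.08735199 0.01299702] [[ 0.99823787  0.05911404  0.00516668]
 [ 0.05920666 -0.98640155 -0.15331849]
 [-0.00396685  0.15335422 -0.98816332]]
```

View pics/wrist8.png

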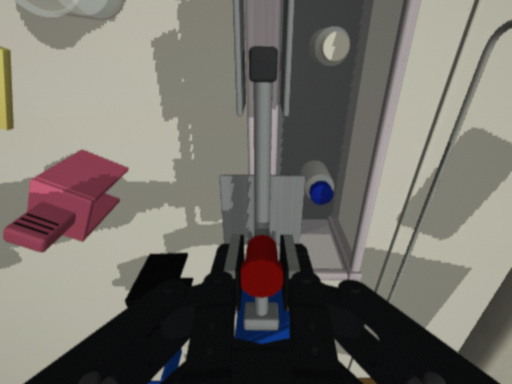

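View pics/side8c.png

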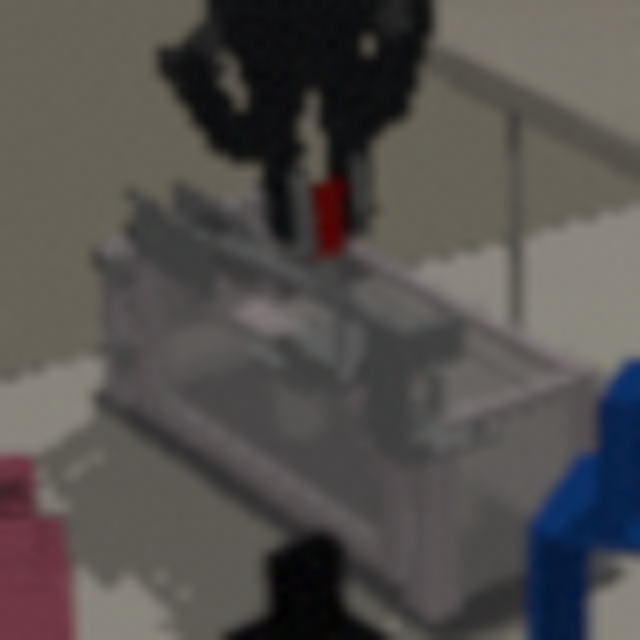

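The bolt is tipped up about 0.15 rad with its head above the keeper, and the forces are small. Next I draw it back.

Call:
{"method": "move_arm", "body": {
  "motion": [
    [[0, 0, 0], [-0.0003, 0.005, 0], 1],
    [[0, 0, 0], [-0.0006, 0.011, 0], 1],
    [[0, 0, 0], [-0.001, 0.017, 0], 1],
    [[0, 0, 0], [-0.0014, 0.023, 0], 1],
    [[0, 0, 0], [-0.0017, 0.029, 0], 1],
    [[0, 0, 0], [-0.002, 0.033, 0], 1],
    [[0, 0, 0], [-0.002, 0.033, 0], 1],
    [[0, 0, 0], [-0.002, 0.033, 0], 1]
  ]
}}

```text
t: 10.85
ee_pos: [505.8, 178.3, 323.3]
orientation: [[0.998, 0.059, 0.005], [0.059, -0.986, -0.153], [-0.004, 0.153, -0.988]]
ft_force: [-0.1, 1.0, -1.5]
gripper_width: 20.8
```

```bash
python3 - <<'E'
from h import *
c=cam('wrist','wrist9');e=cam('side')
s=bot.state();print(s['t'],s['ee_pos'],s['gripper_width'],s['ft_force'],s['wrist_torque'])
crop(e,200,140,280,220,8,'side9c')
E
```

```text
10.95 [505.82166569 178.10432318 323.32627524] 20.28218727153581 [-0.30922369  1.50361972 -1.62009842] [ 0.34796553 -0.03509658  0.01432463]
```

View pics/wrist9.png

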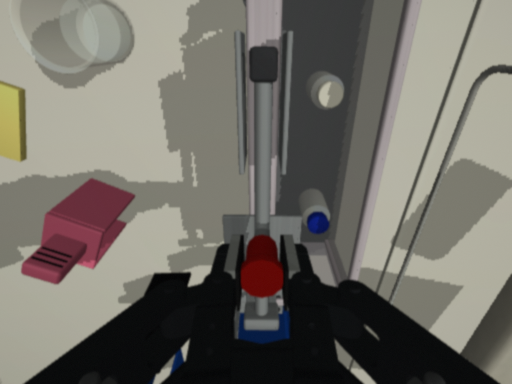

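View pics/side9c.png

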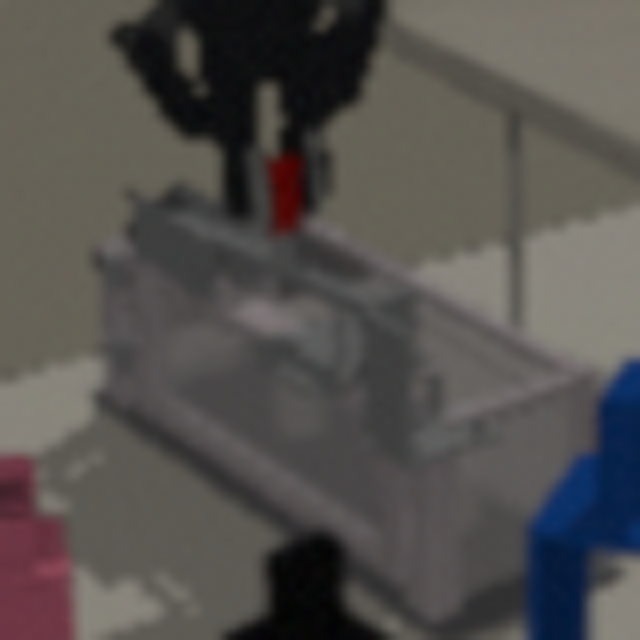

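Call:
{"method": "move_arm", "body": {
  "motion": [
    [[0, 0, -0.028], [-0.003, -0.0001, 0], 1],
    [[0, 0, -0.055], [-0.0059, -0.0002, 0], 1],
    [[0, 0, -0.083], [-0.0089, -0.0001, 0], 1],
    [[0, 0, -0.11], [-0.0118, 0, 0], 1],
    [[0, 0, -0.138], [-0.0148, 0.0002, 0], 1],
    [[0, 0, -0.165], [-0.0177, 0.0004, 0], 1],
    [[0, 0, -0.165], [-0.0177, 0.0004, 0], 1],
    [[0, 0, -0.165], [-0.0177, 0.0004, 0], 1]
  ]
}}

```text
t: 11.95
ee_pos: [488.2, 178.5, 323.4]
orientation: [[0.994, -0.104, -0.02], [-0.106, -0.983, -0.152], [-0.004, 0.153, -0.988]]
ft_force: [1.1, 0.3, -1.3]
gripper_width: 20.7
```

```bash
python3 - <<'E'
from h import *
c=cam('wrist','wrist10')
s=bot.state();print(s['t'],s['ee_pos'],s['gripper_width'],s['ft_force'],s['wrist_torque'],s['orientation'])
E
```

```text
12.0 [488.17948223 178.48565106 323.37145744] 20.580584441829053 [ 2.14259226  0.22491965 -3.12901699] [ 0.19664942 -0.40357618  0.01306559] [[ 0.99440992 -0.10368725 -0.01994665]
 [-0.10551791 -0.98275576 -0.15184563]
 [-0.00385823  0.15310153 -0.98820293]]
```

View pics/wrist10.png

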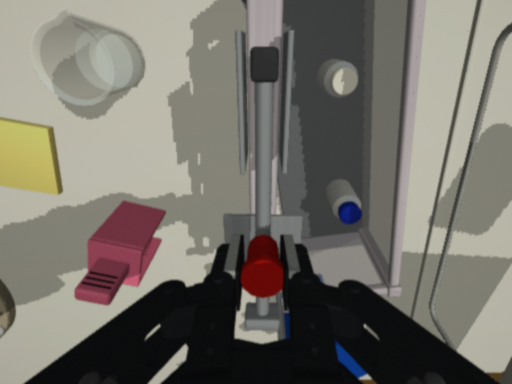

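Call:
{"method": "move_arm", "body": {
  "motion": [
    [[0, 0, -0.028], [-0.003, 0.0004, 0], 1],
    [[0, 0, -0.055], [-0.0059, 0.0008, 0], 1],
    [[0, 0, -0.11], [-0.0117, 0.0019, 0], 1],
    [[0, 0, -0.165], [-0.0174, 0.0033, 0], 1],
    [[0, 0, -0.22], [-0.0231, 0.0051, 0], 1],
    [[0, 0, -0.275], [-0.0287, 0.0071, 0], 1],
    [[0, 0, -0.275], [-0.0287, 0.0071, 0], 1],
    [[0, 0, -0.275], [-0.0287, 0.0071, 0], 1]
  ]
}}

```text
t: 13.0
ee_pos: [459.7, 185.5, 323.5]
orientation: [[0.929, -0.366, -0.06], [-0.371, -0.918, -0.141], [-0.003, 0.153, -0.988]]
ft_force: [2.8, -1.0, -1.6]
gripper_width: 20.6
```

```bash
python3 - <<'E'
from h import *
import pickle
d={n:cam(n,n+'11') for n in('wrist','side','top')}
pickle.dump(d,open('c11.pkl','wb'))
s=bot.state();print(s['t'],s['ee_pos'],s['gripper_width'],s['ft_force'],s['wrist_torque'],s['orientation'],s['joint_velocities'])
crop(d['top'],130,150,290,270,5,'top11c')
E
```

```text
13.15 [459.6512928  185.41459396 323.38592987] 20.62320301548391 [ 2.82616615 -1.67530141 -1.38169656] [-0.10561828 -0.61565411 -0.01329039] [[ 0.9283821  -0.36671166 -0.06024306]
 [-0.37161004 -0.91761217 -0.14104567]
 [-0.00355667  0.1533312  -0.98816845]] [-0.05999762 -0.03721889 -0.11515401  0.11664632  0.05282089  0.00067871]
```

View pics/wrist11.png

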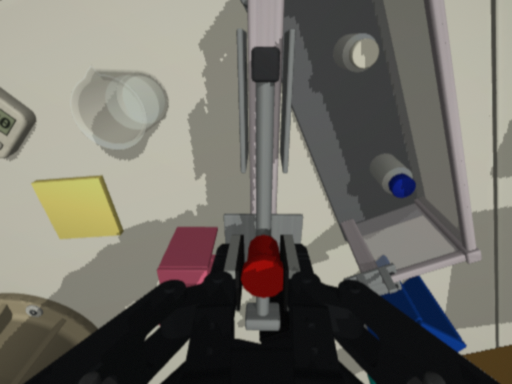

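View pics/side11.png

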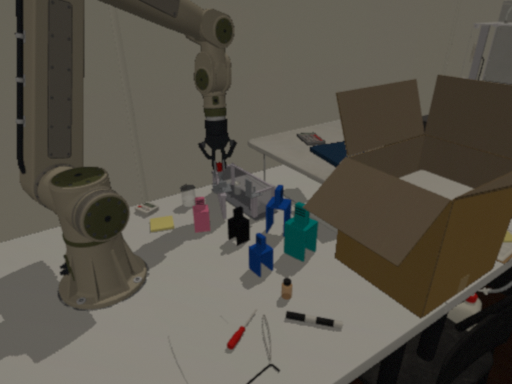

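View pics/top11.png

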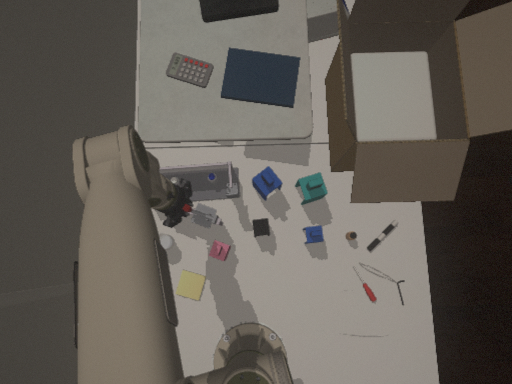

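```bash
python3 - <<'E'
from h import *
import pickle
d=pickle.load(open('c11.pkl','rb'))
crop(d['side'],235,220,290,285,9,'s11');crop(d['top'],295,215,335,255,12,'t11')
# gate angle from wrist: pivot block -> knob/head axis vs cage back rail
c=d['wrist'];a=atz(c,266,60,130)[:2];b=atz(c,263,205,130)[:2];v=a-b
g=np.degrees(np.arctan2(-v[0],v[1]))
A=atz(c,432,0,100)[:2];B=atz(c,474,255,100)[:2];w=A-B;r=np.degrees(np.arctan2(-w[0],w[1]))
print('bolt',g,'rail',r,'gate',r-g)
for z in(0,60,115):print(z,proj(d['side'],[373.7,-202.6,z]),proj(d['top'],[373.7,-202.6,z]))
E
```

```text
bolt -22.67541444560273 rail 3.976036392978154 gate 26.651450838580885
0 [260.41694931 269.1751491 ] [310.12892297 234.80208763]
60 [260.36347065 251.66236917] [312.93502192 233.71139446]
115 [260.3117641  234.72990625] [315.77896411 232.60599212]
```

View pics/s11.png

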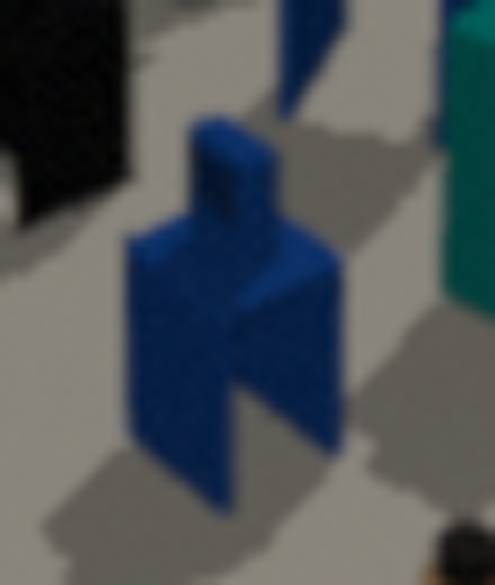

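View pics/t11.png

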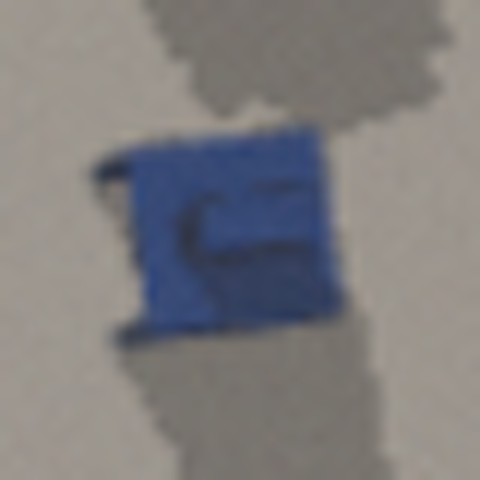

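The cover's tab top is at (260.8, 234.7) px against (260.3, 234.7) predicted for standing upright on the bench. The gate is open about 25–27° and the arm is still. Handing in.

```bash
python3 - <<'E'
from h import *
print(job_done())
E
```

```text
the job is handed in; nothing more can be done
None
```

I lifted the smaller blue cover off the bolt and stood it upright on the bench at about (374, -203) mm. I then pinched the red knob, tipped the bolt up about 0.15 rad, drew it back about 33 mm, and swung the gate open. The job was handed in at about 13 s of the 48 s, with the fingers still gripping the knob; no verdict was reported.

**Last checks:**
- **Gate:** the commanded swing was 0.44 rad (25°), and the wrist picture gave about 26.7° (0.46 rad). The 1.5° difference is within measuring error and inside the allowed 14 to 37°.
- **Grip and forces:** the grip held at 20.6 mm opening, between the knob's 18 mm body and 23 mm flange. The wrist force was about 3.5 N and the arm was nearly still.
- **Bolt:** the 33 mm of draw is the distance the hand moved. The knob stayed put in the fingers, but I did not measure the bolt itself.
- **Cover:** its tab top appears within about 1 pixel of where it should be when standing upright on the bench, well clear of the gate.
- **Vials and beaker:** they look undisturbed in the final pictures; I did not measure their positions again.

No check failed.

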